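# Scrape loose lids off a hand scoop into the yellow tub

## Robot

A 7-joint arm with a two-finger parallel gripper is mounted at the origin on the work surface. World frame = base frame: x ahead of the robot, y to its left, z up, the work surface at z = 0. Lengths are in m, angles in degrees, forces in N, time in s.
With the tool pointing down it reaches from about 0.4 to 0.85 m from the base axis. Payload 4.4 kg.
Tool frame: the origin (TCP) lies on the centre line of the jaws, within the pads' length; the fingertips stand 25 mm ahead of it and the grasp point (between the pads) lies 6 mm ahead of it (robot.nose_length is the z of the fingertips in the tool frame, in m); z points along the fingers, x is the direction in which the jaws open and shut, and the axes are right-handed (so a half turn about z gives the same grasp; the last joint's range is limited). The gripper opens to 94 mm and grips with 3 to 60 N. Pads are 16 mm wide; open, the fingers measure 119 mm over their backs; the gripper's body (75 mm by 177 mm) begins 78 mm behind the grasp point.
Start: joints at [-72.582, 36.005, 2.206, 86.941, -1.547, 57.084, -1.146], TCP at [0.235, 0.606, 0.23] pointing down, gripper open.
Joint ranges: [-175.42, 175.42], [-21.48, 121.26], [-71.46, 75.88], [10.55, 141.38], [-63.04, 243.04], [13.31, 113.54], [-168.57, 168.57]. Speed limits (degrees/s): [147.25, 147.25, 180, 180, 180, 180, 180].

## Interface

Orientations are given as [roll, pitch, yaw] about the fixed x, y, z axes, in that order (R = Rz(yaw) Ry(pitch) Rx(roll)).
In Python, from rig import robot gives the robot as it stands. Calls block until the motion is done:
- robot.move_to(position, orientation): joint-space move of the TCP to a pose.
- robot.movel(position, rate=0.15, frame=None, max_force=None): straight line of the TCP; frame=None keeps the orientation; rate is the mean speed in m/s. With max_force (N) it stops when the force on the tool has changed by that much, and returns True; else False.
- robot.move_joints(angles): joint-space move.
- robot.grip(opening): opening from 0.0 (shut) to 1.0 (fully open); the grip force is fixed at half the most; returns when the fingers have stopped.
- robot.dwell(seconds).
- robot.ik(position, orientation): joint angles nearest the present ones, or None.
- robot.snapshot(name): name is "scene" or "top" or "wrist"; returns (picture, depth): 384x512x3 uint8, red, green, blue; 384x512 float32, m along the optical axis (not along the pixel's ray), 0 where there is no reading.
- robot.camera_info(name): a dict with "fx", "fy", "cx", "cy" (pixels), "world_from_camera" (4x4, takes a point from camera to world coordinates). Camera axes: x right, y up, looking along -z (the intrinsics and any distortion apply to the point x, -y, -z); pixel columns grow to the right and rows downward; lengths in m; the calibration is good to about 2 mm. The wrist camera is an equidistant fisheye: a pixel r from the principal point sees the ray r / f radians off the axis. A picture is of the moment at which its call begins: read the wrist's pose just before it. camera_info takes no time and is no camera call; for the wrist camera it gives the pose at the moment of the call.
A pose or a line that the arm cannot do raises robot.Unreachable and nothing moves.
- robot.job_done(): hands the job in, once; it reports no verdict.
Readings, each from a call of its own:
- robot.read_clock(): time.
- robot.read_joint_pos(): joint angles.
- robot.read_qvel(): joint speeds.
- robot.read_effort(): joint torques, N m.
- robot.read_ee_pos(): TCP position.
- robot.read_tcp_rot(): TCP orientation.
- robot.read_wrist_force(): force on the tool from outside, world axes, zero at the start.
- robot.read_ft_torque(): the same for the moment, N m.
- robot.read_finger_gap(): opening from 0.0 (shut) to 1.0 (fully open).
Only numpy, scipy, OpenCV 4.12 (cv2) and the standard library are available. Lean on these libraries where they do the work, as an engineer would, in place of code of your own. Each camera call takes 0.05 s, during which the arm holds its last target.

## Task

Pick up the hand scoop by its blue handle and carry it level, with the two purple lids lying on its blade, to the yellow tub (not the white one). Press the front lip of the blade down on the tub's rim while both lids are still on the blade, then tip the scoop over the rim, keeping it pressed there until both lids have slid into the tub. Then put the empty scoop down flat on the counter and let go.

Things in the scene. Friction and masses are not known exactly. Their poses are not given: they have to be found in the camera images.
- scoop_grip (a point): Grip point of the steel hand scoop: centre of its straight blue handle, 18 mm wide, 24 mm high, reaching from x = -105 to the blade's back wall at x = 35 mm. x points to the front lip, z up. The scoop weighs 220 g, balances at this point and stands flat on the counter, this point 36 mm up. A foot under the handle at x = -96 to -84 mm reaches the counter.
- scoop_lip (a point): Middle of the blade's front lip, on its flat underside: 120 mm ahead of the grip point and 36 mm below it, same axes. The blade is 3 mm thick, 100 mm wide and 85 mm long (lip to back wall); side walls reach 17 mm up, the back wall 36 mm, the front is open.
- yellow_tub_rim (a point): Centre of the yellow tub's mouth, level with its rim, 90 mm above the counter; z up. The open tub is fixed to the counter, outside 240 mm along x and 180 mm along y, walls and floor 5 mm thick. It stands left or right of the scoop, one long side towards it; an equal white tub, not wanted, stands on the other side.
- lid_a_center (a point): Centre of one purple screw lid: flat disc 34 mm across, 12 mm high, about 14 g, lying loose on the scoop's blade. Smooth: it slides down the blade once that is tipped by about 11 to 17 degrees.
- lid_b_center (a point): Centre of the other purple lid, the same as the first.
Mind the look-alikes: they are no part of the job. What is shaped like the part that bears scoop_grip but brown is not meant. Leave any grey look-alike of the part that bears lid_b_center alone.

How it is judged:
By the outcome, as a careful person would: the job done as asked, in the order asked, and still so for the second after the job is handed in, with the robot touching nothing.
It also fails if it takes over 61 s, if anything falls off the work surface, if the arm or the gripper's body presses on something with over 40 N, if the wrist force passes 120 N, or if a joint passes its speed limit or range.

## Working session

There is one attempt and no reset: what is moved stays moved. The work goes in short steps, each a Python script; the robot and the scene stay as the last script left them, time stands still between calls to the robot, and variables do not carry over. Pictures are saved under pics/ and viewed, and the job is handed in when it is done.

```bash
ls; mkdir -p pics; cat > h.py <<'E'
import numpy as np, cv2
from rig import robot
def snap(n,f):
    ci=robot.camera_info(n); im,d=robot.snapshot(n)
    cv2.imwrite('pics/'+f+'.png',cv2.cvtColor(im,cv2.COLOR_RGB2BGR)); np.savez('pics/'+f+'.npz',im=im,d=d,**{k:np.array(v) for k,v in ci.items() if not isinstance(v,str)})
    return im,d,ci
def pts(d,ci):
    v,u=np.mgrid[:d.shape[0],:d.shape[1]]
    P=np.stack([(u-ci['cx'])/ci['fx']*d,-(v-ci['cy'])/ci['fy']*d,-d],-1)
    T=np.array(ci['world_from_camera']); return P@T[:3,:3].T+T[:3,3]
def ray(u,v,z,ci):
    T=np.array(ci['world_from_camera']); r=T[:3,:3]@np.array([(u-ci['cx'])/ci['fx'],-(v-ci['cy'])/ci['fy'],-1])
    return T[:3,3]+r*(z-T[2,3])/r[2]
E
python3 - <<'E'
from h import *
for n in ['top','scene']:
    im,d,ci=snap(n,n+'1'); print({k:v for k,v in ci.items()})
print(robot.read_clock(),robot.read_tcp_rot(),robot.nose_length)
E
```

```text
pics
{'fx': 450.7785660853857, 'fy': 450.7785660853857, 'cx': 255.20095852255525, 'cy': 188.25769582258621, 'world_from_camera': array([[ 0.01540098,  0.98355624, -0.17994425,  0.21073285],
       [-0.99987919,  0.01477134, -0.00483862, -0.00301487],
       [-0.00210104,  0.17999703,  0.98366491,  1.24400375],
       [ 0.        ,  0.        ,  0.        ,  1.        ]])}
{'fx': 364.9342825335635, 'fy': 364.9342825335635, 'cx': 254.19871218142563, 'cy': 191.35608080298815, 'world_from_camera': array([[-0.45581675, -0.49651013,  0.73872105,  1.03185899],
       [ 0.88995646, -0.24076769,  0.38730921,  0.32413065],
       [-0.01444279,  0.83397159,  0.55161834,  0.52862484],
       [ 0.        ,  0.        ,  0.        ,  1.        ]])}
0.1 [1.79998854e+02 9.57061731e-02 6.88146765e+01] 0.025
```

View pics/top1.png

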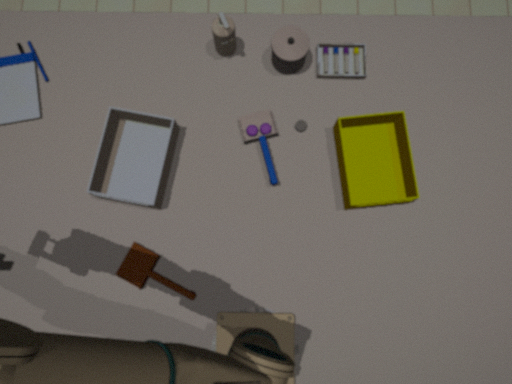

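View pics/scene1.png

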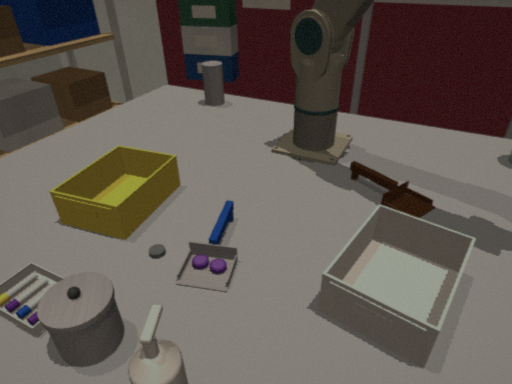

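The top view shows the blue-handled scoop, handle (268,160) and blade (258,127), with two purple lids at (252,130) and (265,129). The yellow tub is at (376,160). The brown scoop (155,270), grey lid (301,126) and white tub (138,158) are the look-alikes to leave alone. Next I'll measure and check a crop.

```bash
cat > m.py <<'E'
from h import *
z=np.load('pics/top1.npz'); im=z['im'];d=z['d'];ci={k:z[k] for k in ['fx','fy','cx','cy','world_from_camera']}
hsv=cv2.cvtColor(im,cv2.COLOR_RGB2HSV); P=pts(d,ci)
def comp(m,mina):
    n,l,s,c=cv2.connectedComponentsWithStats(m.astype(np.uint8)); return [(l==i,s[i],c[i]) for i in range(1,n) if s[i,4]>mina]
blue=cv2.inRange(hsv,(105,120,60),(130,255,255))>0
for m,s,c in comp(blue,40):
    q=P[m]; q=q[d[m]>0]; print('blue',s,c,np.median(q,0))
    if 240<c[0]<300:
        v,u=np.nonzero(m); R=np.array([ray(a,b,0.046,ci)[:2] for a,b in zip(u,v)])
        top=R
        (cx,cy),(w,h),a=cv2.minAreaRect(R.astype(np.float32)*1000); print('rect',cx,cy,w,h,a)
        _,_,vt=np.linalg.svd(R-R.mean(0)); print('axis',np.degrees(np.arctan2(vt[0,1],vt[0,0])),R.mean(0)); pr=(R-R.mean(0))@vt[0]; print(pr.min(),pr.max())
        print('z pct',np.percentile(q[:,2],[5,50,95]))
pur=cv2.inRange(hsv,(132,80,50),(160,255,255))>0
for m,s,c in comp(pur,20):
    q=P[m]; print('purple',s,c,ray(c[0],c[1],0.012,ci),np.median(q,0))
yel=cv2.inRange(hsv,(22,120,40),(35,255,255))>0
for m,s,c in comp(yel,300):
    q=P[m]; print('yel',s,c); r=q[(q[:,2]>.08)&(q[:,2]<.1)]
    print(len(r),np.percentile(q[:,2],[1,50,99]))
    rr=cv2.minAreaRect(r[:,:2].astype(np.float32)*1000); print(rr); 
    # silhouette outer at rim plane
    v,u=np.nonzero(m);
    R=np.array([ray(a,b,0.09,ci)[:2] for a,b in zip(u,v)]).astype(np.float32)*1000; print(cv2.minAreaRect(R), cv2.boxPoints(cv2.minAreaRect(R)))
# counter
print('counter z',np.median(P[200:240,290:330,2]),np.median(P[100:110,290:320,2]))
blade=(P[...,2]>0.002)&(P[...,2]<0.05); blade[:, :230]=0; blade[:,284:]=0; blade[:105]=0; blade[195:]=0
q=P[blade];print('scoopblob',cv2.minAreaRect(q[:,:2].astype(np.float32)*1000))
cv2.imwrite('pics/crop1.png',cv2.resize(cv2.cvtColor(im[95:215,225:425],cv2.COLOR_RGB2BGR),None,fx=4,fy=4,interpolation=cv2.INTER_CUBIC))
E
python3 m.py
```

```text
blue [  0  42  48  39 404] [22.03465347 59.36881188] [0.81189895 0.69362856 0.01066171]
blue [259 136  18  49 302] [267.86754967 159.64569536] [ 0.50947753 -0.03085081  0.04639637]
rect 510.0450744628906 -29.867645263671875 138.7015380859375 18.169334411621094 15.158611297607422
axis -164.66177049659913 [ 0.51012389 -0.0304559 ]
-0.06943282784175135 0.06926146776321493
z pct [0.0412247  0.04639637 0.04999459]
purple [324  46   4   7  25] [325.48  49.36] [ 0.85478644 -0.19739177  0.012     ] [ 0.85071596 -0.19575662  0.01940015]
purple [344  47   4   6  23] [345.56521739  49.60869565] [ 0.85484313 -0.25646207  0.012     ] [ 0.84996261 -0.25532917  0.01924966]
purple [260 123  11  12  97] [265.10309278 128.44329897] [ 0.60965559 -0.02248074  0.012     ] [ 0.60926961 -0.02213884  0.01312648]
purple [247 125  11  11  95] [251.83157895 130.09473684] [0.60420356 0.01522382 0.012     ] [0.60339743 0.01481555 0.01381396]
yel [ 334  111   85   98 6676] [375.06650689 159.77486519]
830 [-0.00150589  0.00613195  0.09185687]
((510.5069274902344, -319.3360290527344), (246.0911102294922, 180.8264617919922), 6.802184104919434)
((506.073974609375, -310.91461181640625), (247.98695373535156, 195.896240234375), 6.945853233337402) [[ 371.1455  -228.68004]
 [ 394.83548 -423.13855]
 [ 641.00244 -393.14917]
 [ 617.3125  -198.69067]]
counter z -0.0011496160447771464 -0.0010647386800195502
scoopblob ((552.4918212890625, 0.7951812744140625), (261.72906494140625, 153.44381713867188), 0.9961488842964172)
```

```bash
ls -la pics; nproc
```

```text
total 3644
drwxr-xr-x 2 agent agent    4096 Dec  6 04:56 .
drwxr-xr-x 3 agent agent    4096 Dec  6 04:56 ..
-rw-r--r-- 1 agent agent  349724 Dec  6 04:56 crop1.png
-rw-r--r-- 1 agent agent 1378118 Dec  6 04:55 scene1.npz
-rw-r--r-- 1 agent agent  303143 Dec  6 04:55 scene1.png
-rw-r--r-- 1 agent agent 1378118 Dec  6 04:55 top1.npz
-rw-r--r-- 1 agent agent  301392 Dec  6 04:55 top1.png
4
```

View pics/crop1.png

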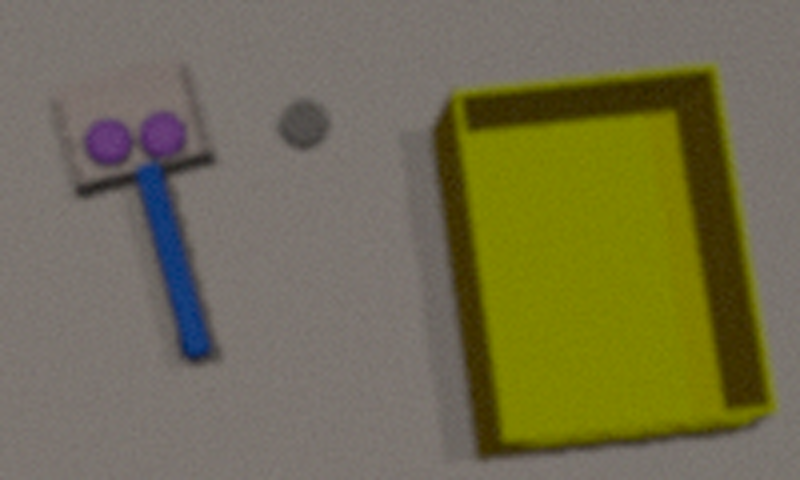

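The crop confirms it: the scoop has the blue handle (crop 175,260) with two purple lids (108,142), (163,135) on its blade. The grey lid (303,124) lies loose and stays where it is. I'll refine the tub rim and plan the IK.

```bash
cat > p.py <<'E'
from h import *
from scipy.spatial.transform import Rotation as Ro
z=np.load('pics/top1.npz'); im=z['im'];d=z['d'];ci={k:z[k] for k in ['fx','fy','cx','cy','world_from_camera']}
for a,b in [(404.3,111.8),(418.8,198),(338.7,118),(350,206)]: print('rim corner',ray(a,b,.09,ci))
P=pts(d,ci); 
# rim pixels, near/far long walls: profile along normal
m=(P[...,2]>.08)&(P[...,2]<.1); m[:,:320]=0; m[:,430:]=0
yaw=np.radians(-83.2); n=np.array([np.cos(yaw),np.sin(yaw)]); t=np.array([-n[1],n[0]])
q=P[m][:,:2]-[.5105,-.3193]; s=q@n; l=q@t
near=(np.abs(l)<.09)&(s<-.06); far=(np.abs(l)<.09)&(s>.06); print('near',np.percentile(s[near],[2,25,50,75,98]),'far',np.percentile(s[far],[2,50,98]))
lo=(np.abs(s)<.06)&(l<-.09);hi=(np.abs(s)<.06)&(l>.09); print('l',np.percentile(l[lo],[2,50,98]),np.percentile(l[hi],[2,50,98]))
for mm in (near,far): print('slope',np.degrees(np.polyfit(l[mm],s[mm],1)[0]))
# scene cam rim
z=np.load('pics/scene1.npz'); im=z['im'];d=z['d'];ci={k:z[k] for k in ['fx','fy','cx','cy','world_from_camera']}
cv2.imwrite('pics/scropA.png',cv2.resize(cv2.cvtColor(im[140:300,50:250],cv2.COLOR_RGB2BGR),None,fx=3.5,fy=3.5,interpolation=cv2.INTER_CUBIC))
P=pts(d,ci); hsv=cv2.cvtColor(im,cv2.COLOR_RGB2HSV); yel=cv2.inRange(hsv,(22,120,40),(35,255,255))>0
m=yel&(P[...,2]>.083)&(P[...,2]<.1); q=P[m][:,:2]; print(len(q),cv2.minAreaRect((q*1000).astype(np.float32)))
E
python3 p.py
cat > k.py <<'E'
from h import *
from scipy.spatial.transform import Rotation as Ro
def pose(grip,yaw,tilt,flip,off=.006):
    """scoop frame -> TCP pose; tilt>0 lip down. tool z = -scoop z, tool x=±scoop y"""
    S=Ro.from_euler('z',yaw,degrees=True)*Ro.from_euler('y',tilt,degrees=True)
    T=np.column_stack([[0,flip,0],[flip,0,0],[0,0,-1]])
    R=S*Ro.from_matrix(T); p=np.array(grip)-R.apply([0,0,off])
    return p,R.as_euler('xyz',degrees=True)
E
python3 - <<'E'
from k import *
for f in (1,-1):
    for g,y,t in [([.544,-.021,.036],15.3,0),([.544,-.021,.18],15.3,0),([.486,-.11,.18],-83.2,0),([.486,-.11,.14],-83.2,0),([.486,-.13,.20],-83.2,35),([.486,-.13,.20],-83.2,45)]:
        j=robot.ik(*pose(g,y,t,f)); print(f,g,y,t,None if j is None else np.round(j))
E
```

```text
rim corner [ 0.63643735 -0.39425427  0.09      ]
rim corner [ 0.40254988 -0.42145469  0.09      ]
rim corner [ 0.616436   -0.21796582  0.09      ]
rim corner [ 0.37893464 -0.24287331  0.09      ]
near [-0.09007351 -0.08908044 -0.08766828 -0.08595935 -0.08413768] far [0.0842265  0.08704589 0.09112018]
l [-0.12271036 -0.11878505 -0.11493217] [0.11423499 0.11693561 0.12283416]
slope -0.13302426264833941
slope -0.15412368738879353
1051 ((513.220703125, -316.3563537597656), (247.29237365722656, 182.53421020507812), 6.6649909019470215)
1 [0.544, -0.021, 0.036] 15.3 0 [  5.  44.  -9. 112.  15.  25.  91.]
1 [0.544, -0.021, 0.18] 15.3 0 [  1.  31.  -3. 107.   2.  43. 102.]
1 [0.486, -0.11, 0.18] -83.2 0 [ -7.  29.  24. 114. -18.  40.  35.]
1 [0.486, -0.11, 0.14] -83.2 0 [ -3.  32.  18. 116. -17.  34.  34.]
1 [0.486, -0.13, 0.2] -83.2 35 [ 27.  39.   6.  99. -32.  70.  58.]
1 [0.486, -0.13, 0.2] -83.2 45 [ 35.  44.  -3.  95. -32.  76.  58.]
-1 [0.544, -0.021, 0.036] 15.3 0 [-18.  47.  28. 112. -42.  31. -36.]
-1 [0.544, -0.021, 0.18] 15.3 0 [-26.  36.  40. 107. -31.  48. -45.]
-1 [0.486, -0.11, 0.18] -83.2 0 [ -29.   44.   66.  115.  -49.   56. -112.]
-1 [0.486, -0.11, 0.14] -83.2 0 [ -29.   49.   65.  117.  -57.   55. -105.]
-1 [0.486, -0.13, 0.2] -83.2 35 [ -3.  56.  66. 100. -58.  99. -92.]
-1 [0.486, -0.13, 0.2] -83.2 45 [  2.  62.  65.  96. -61. 111. -88.]
```

```bash
python3 - <<'E'
from k import *
robot.move_to(*pose([.544,-.021,.18],15.3,0,1))
print(robot.read_clock(),robot.read_ee_pos(),robot.read_tcp_rot(),np.round(robot.read_joint_pos()),robot.read_wrist_force())
snap('wrist','w1'); ci=robot.camera_info('wrist'); print(ci)
E
```

```text
2.5833 [ 0.54418806 -0.01993089  0.18604791] [ 1.79980041e+02 -2.44188285e-02  1.05384322e+02] [  1.  31.  -3. 107.   2.  43. 102.] [0.68018597 0.11682567 0.24049822]
{'fx': 297.3186396354542, 'fy': 297.3186396354542, 'cx': 254.1655685148334, 'cy': 194.47519868835911, 'world_from_camera': array([[-2.65592098e-01, -9.32013975e-01, -2.46598433e-01,
         4.72817169e-01],
       [ 9.64085493e-01, -2.56750009e-01, -6.79602523e-02,
        -4.02101782e-02],
       [ 2.57549986e-05, -2.55791678e-01,  9.66731926e-01,
         3.40742490e-01],
       [ 0.00000000e+00,  0.00000000e+00,  0.00000000e+00,
         1.00000000e+00]])}
```

View pics/w1.png

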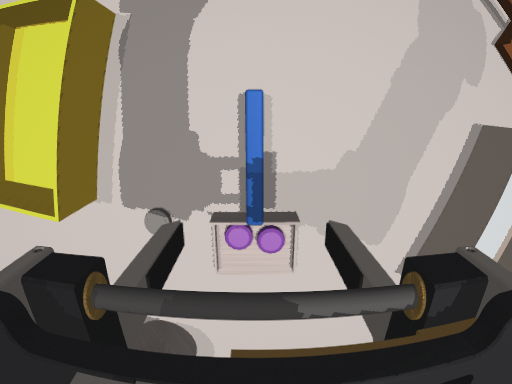

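The wrist view shows the handle running from (254,90) to (254,222), square to the jaws. The blade is at (257,245), with lids at (238,236) and (271,240).

```bash
cat >> k.py <<'E'
def fray(u,v,z,ci):
    T=np.array(ci['world_from_camera']); x=(u-ci['cx'])/ci['fx']; y=(v-ci['cy'])/ci['fy']; th=np.hypot(x,y)
    k=np.sin(th)/th if th>1e-9 else 1; r=T[:3,:3]@np.array([x*k,-y*k,-np.cos(th)]); return T[:3,3]+r*(z-T[2,3])/r[2]
E
python3 - <<'E'
from k import *
z=np.load('pics/w1.npz'); im=z['im']; ci={k:z[k] for k in ['fx','fy','cx','cy','world_from_camera']}
hsv=cv2.cvtColor(im,cv2.COLOR_RGB2HSV); b=cv2.inRange(hsv,(105,120,40),(130,255,255)); b[:, :200]=0;b[:,320:]=0
v,u=np.nonzero(b); R=np.array([fray(a,c,.048,ci)[:2] for a,c in zip(u,v)]); print(cv2.minAreaRect((R*1000).astype(np.float32)))
_,_,vt=np.linalg.svd(R-R.mean(0)); print(np.degrees(np.arctan2(vt[0,1],vt[0,0])))
e=fray(254.3,90.5,.048,ci); print('rear end',e, 'back wall top L/R', fray(211,214,.036,ci),fray(298,214,.036,ci),'lip corners',fray(217,272,.003,ci),fray(296,272,.003,ci))
for p in [(238,236),(271,240)]: print('lid',fray(*p,.015,ci))
E
```

```text
((512.6151123046875, -29.625289916992188), (136.83033752441406, 16.60717010498047), 15.662788391113281)
15.780826756660305
rear end [ 0.44704048 -0.04713415  0.048     ] back wall top L/R [ 0.58425383 -0.05820797  0.036     ] [0.55911347 0.03309948 0.036     ] lip corners [ 0.67246385 -0.03534507  0.003     ] [0.64530322 0.06390123 0.003     ]
lid [ 0.61015345 -0.02222835  0.015     ]
lid [0.60474636 0.01698923 0.015     ]
```

```bash
python3 - <<'E'
from k import *
p,o=pose([.5455,-.0195,.036],15.5,0,1)
robot.movel([p[0],p[1],.07],rate=.12,frame=o)
robot.movel(p,rate=.05,frame=o,max_force=8)
print(robot.read_ee_pos(),robot.read_wrist_force(),robot.read_finger_gap())
robot.grip(0.0)
print('gap',robot.read_finger_gap()*94,robot.read_wrist_force(),robot.read_clock())
p2=p.copy(); p2[2]+=.02; robot.movel(p2,rate=.04)
print(robot.read_ee_pos(),robot.read_wrist_force(),robot.read_ft_torque(),robot.read_clock())
snap('scene','s2'); snap('wrist','w2')
E
```

```text
[ 0.54547788 -0.01952604  0.04185675] [-0.05890728  0.13013669  0.20606053] 1.00082204583004
gap 18.32098867583814 [-0.42762041  0.691143    0.11365481] 5.6083
[ 0.54551303 -0.01950804  0.06214536] [-0.3783189   0.11168913 -1.95198079] [ 0.08156398  0.04407425 -0.03504742] 6.2583
```

View pics/s2.png

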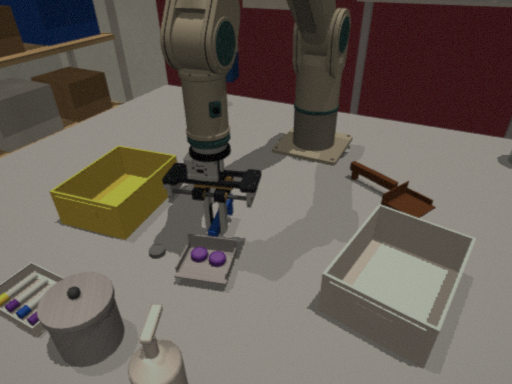

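View pics/w2.png

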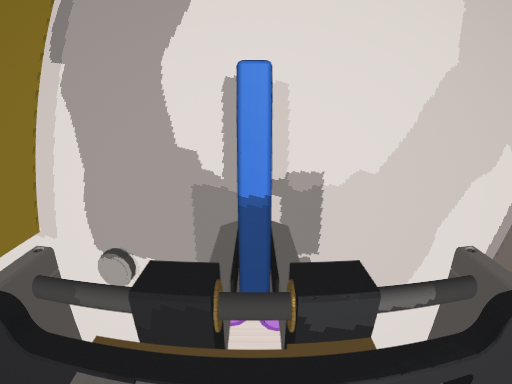

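The scoop is lifted with both lids on, at scene (199,254) and (217,258). I'll check that it is level from the depth.

```bash
cat >> k.py <<'E'
def lids(f):
    z=np.load('pics/%s.npz'%f); im=z['im'];d=z['d'];ci={k:z[k] for k in ['fx','fy','cx','cy','world_from_camera']}
    hsv=cv2.cvtColor(im,cv2.COLOR_RGB2HSV); pur=cv2.inRange(hsv,(132,80,40),(160,255,255)); P=pts(d,ci)
    n,l,s,c=cv2.connectedComponentsWithStats(pur); out=[]
    for i in range(1,n):
        if s[i,4]>25:
            q=P[(l==i)&(d>0)]; out.append((np.round(c[i]),s[i,4],np.round(np.median(q,0),4),np.round(np.percentile(q[:,2],95),4)))
    return out
E
python3 - <<'E'
from k import *
for f in ('scene1','s2'): print(*lids(f),sep='\n')
z=np.load('pics/w2.npz'); im=z['im'];d=z['d']; ci={k:z[k] for k in ['fx','fy','cx','cy','world_from_camera']}
T=ci['world_from_camera']
for v in (66,80,100,130,160,190,220):
    u=254; x=(u-ci['cx'])/ci['fx']; y=(v-ci['cy'])/ci['fy']; th=np.hypot(x,y); k=np.tan(th)/th; dd=np.median(d[v-2:v+3,248:262])
    print(v,np.round(T[:3,:3]@np.array([x*k*dd,-y*k*dd,-dd])+T[:3,3],4))
E
```

```text
(array([200., 261.]), np.int32(197), array([ 0.6151, -0.0192,  0.0153]), np.float64(0.0173))
(array([218., 266.]), np.int32(197), array([0.6098, 0.0195, 0.0153]), np.float64(0.017))
(array([ 12., 305.]), np.int32(102), array([ 0.8523, -0.2497,  0.0187]), np.float64(0.0218))
(array([ 33., 319.]), np.int32(75), array([ 0.8554, -0.1917,  0.0194]), np.float64(0.0218))
(array([199., 254.]), np.int32(200), array([ 0.6155, -0.0189,  0.0356]), np.float64(0.0372))
(array([217., 258.]), np.int32(204), array([0.6105, 0.0192, 0.0357]), np.float64(0.0372))
(array([ 12., 305.]), np.int32(103), array([ 0.8524, -0.2502,  0.0189]), np.float64(0.0215))
(array([ 33., 319.]), np.int32(72), array([ 0.8555, -0.1915,  0.0197]), np.float64(0.0218))
66 [ 0.4491 -0.0469  0.0687]
80 [ 0.4559 -0.045   0.0686]
100 [ 0.4656 -0.0423  0.0684]
130 [ 0.48   -0.0383  0.0685]
160 [ 0.4946 -0.0343  0.0685]
190 [ 0.5096 -0.0301  0.0684]
220 [ 0.5253 -0.0258  0.0686]
```

```bash
cat >> k.py <<'E'
YAW=-83.2; N=np.array([np.cos(np.radians(YAW)),np.sin(np.radians(YAW)),0])
E
python3 - <<'E'
from k import *
p,o=pose([.5455,-.0195,.165],15.5,0,1)
robot.movel(p,rate=.08)
p2,o2=pose([.4875,-.1153,.155],YAW,0,1)
robot.movel(p2,rate=.027,frame=o2)
print(robot.read_ee_pos(),robot.read_tcp_rot(),o2,robot.read_wrist_force(),robot.read_clock())
snap('scene','s3'); snap('top','t3'); print(*lids('s3'),*lids('t3'),sep='\n')
for n,r in (('s3',(120,300,60,260)),('t3',(90,220,250,430))):
    im=cv2.imread(f'pics/{n}.png')[r[0]:r[1],r[2]:r[3]]; cv2.imwrite(f'pics/{n}c.png',cv2.resize(im,None,fx=3,fy=3,interpolation=cv2.INTER_CUBIC))
E
```

```text
[ 0.48752673 -0.11527659  0.16099885] [-1.79999203e+02 -1.96513692e-03  6.80501544e+00] [180.    0.    6.8] [-0.58777026  0.90776726 -2.66519259] 12.1833
(array([160., 167.]), np.int32(118), array([ 0.5144, -0.1833,  0.1346]), np.float64(0.1359))
(array([ 12., 305.]), np.int32(103), array([ 0.8523, -0.25  ,  0.0188]), np.float64(0.0218))
(array([ 33., 319.]), np.int32(73), array([ 0.8556, -0.1913,  0.0195]), np.float64(0.0218))
(array([332., 151.]), np.int32(42), array([ 0.5134, -0.1895,  0.1333]), np.float64(0.14))
(array([328., 166.]), np.int32(130), array([ 0.474 , -0.1807,  0.133 ]), np.float64(0.2741))
```

View pics/s3c.png

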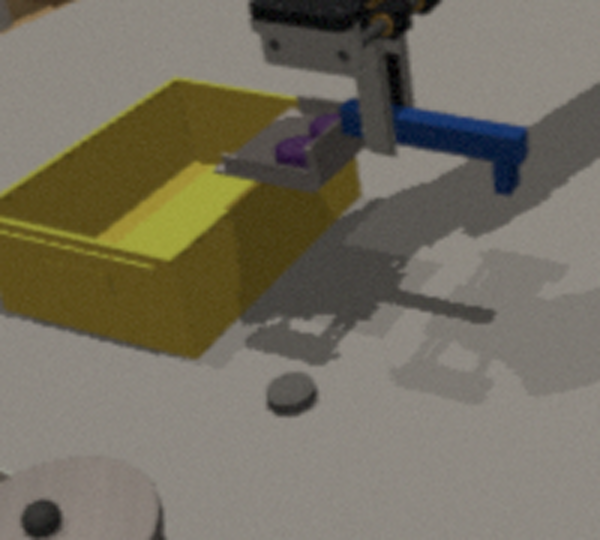

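View pics/t3c.png

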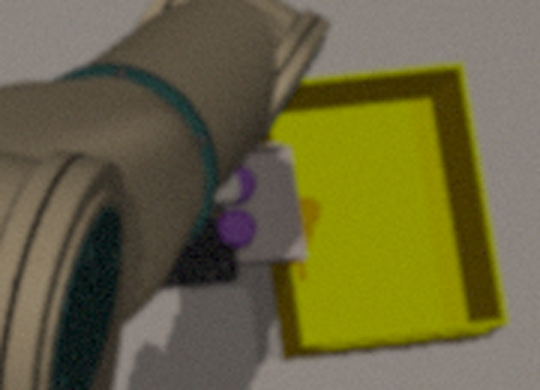

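Both lids are still on the level blade, and the lip is over the near rim of the yellow tub (lip ends at top crop (292,145) and (306,262)). I'll check how far the lip overlaps the rim.

```bash
python3 - <<'E'
from k import *
ci=robot.camera_info('top')
a=ray(347.3,138.3,.119,ci);b=ray(352,177.3,.119,ci); m=(a+b)/2; print(a,b,m, 's past outer edge',(m-[.501,-.2285,0])@N)
# lip via top cam depth
z=np.load('pics/t3.npz'); P=pts(z['d'],ci)
for r in (148,155,163,170):
    print(r,[(c,tuple(np.round(P[r,c],3))) for c in range(342,358,2)])
E
```

```text
[ 0.55155951 -0.23382825  0.119     ] [ 0.44860791 -0.24359266  0.119     ] [ 0.50008371 -0.23871045  0.119     ] s past outer edge 0.010030137540904404
148 [(342, (np.float64(0.526), np.float64(-0.22), np.float64(0.117))), (344, (np.float64(0.525), np.float64(-0.225), np.float64(0.12))), (346, (np.float64(0.525), np.float64(-0.23), np.float64(0.121))), (348, (np.float64(0.525), np.float64(-0.235), np.float64(0.121))), (350, (np.float64(0.557), np.float64(-0.264), np.float64(0.007))), (352, (np.float64(0.558), np.float64(-0.271), np.float64(0.002))), (354, (np.float64(0.559), np.float64(-0.276), np.float64(0.002))), (356, (np.float64(0.559), np.float64(-0.282), np.float64(0.002)))]
155 [(342, (np.float64(0.506), np.float64(-0.219), np.float64(0.123))), (344, (np.float64(0.507), np.float64(-0.224), np.float64(0.119))), (346, (np.float64(0.506), np.float64(-0.229), np.float64(0.123))), (348, (np.float64(0.507), np.float64(-0.235), np.float64(0.119))), (350, (np.float64(0.536), np.float64(-0.263), np.float64(0.01))), (352, (np.float64(0.537), np.float64(-0.269), np.float64(0.005))), (35
[... 512 characters left out ...]
7), np.float64(0.001))), (354, (np.float64(0.514), np.float64(-0.275), np.float64(0.004))), (356, (np.float64(0.515), np.float64(-0.281), np.float64(0.001)))]
170 [(342, (np.float64(0.467), np.float64(-0.219), np.float64(0.119))), (344, (np.float64(0.467), np.float64(-0.223), np.float64(0.122))), (346, (np.float64(0.467), np.float64(-0.228), np.float64(0.123))), (348, (np.float64(0.467), np.float64(-0.234), np.float64(0.12))), (350, (np.float64(0.467), np.float64(-0.238), np.float64(0.122))), (352, (np.float64(0.494), np.float64(-0.269), np.float64(0.003))), (354, (np.float64(0.495), np.float64(-0.275), np.float64(-0.001))), (356, (np.float64(0.495), np.float64(-0.281), np.float64(-0.001)))]
```

```bash
python3 - <<'E'
from k import *
p,o=pose(np.array([.4875,-.1153,.133])-.002*N,YAW,0,1)
robot.movel(p,rate=.03); robot.dwell(.2)
f0=robot.read_wrist_force(); t0=robot.read_ft_torque()
p[2]-=.014
hit=robot.movel(p,rate=.012,max_force=2.5)
print(hit,robot.read_ee_pos(),f0,robot.read_wrist_force(),t0,robot.read_ft_torque(),robot.read_clock())
robot.dwell(.2); print(robot.read_wrist_force(), robot.read_ee_pos())
snap('scene','s4'); print(*lids('s4')[:1])
im=cv2.imread('pics/s4.png')[120:240,100:260]; cv2.imwrite('pics/s4c.png',cv2.resize(im,None,fx=4.5,fy=4.5,interpolation=cv2.INTER_CUBIC))
E
```

```text
True [ 0.4871983  -0.11310769  0.13054085] [-0.5917156   0.04671355 -1.68195852] [ 1.18440594 -0.20919538  0.30516577] [-0.09960057  0.01368255 -0.04034719] [-0.30608275 -0.13196133  0.02759352] 14.0917
[ 1.7027172  -0.39057852  1.05441832] [ 0.48704437 -0.11312961  0.13051324]
(array([164., 178.]), np.int32(139), array([ 0.5114, -0.181 ,  0.105 ]), np.float64(0.1064))
```

View pics/s4c.png

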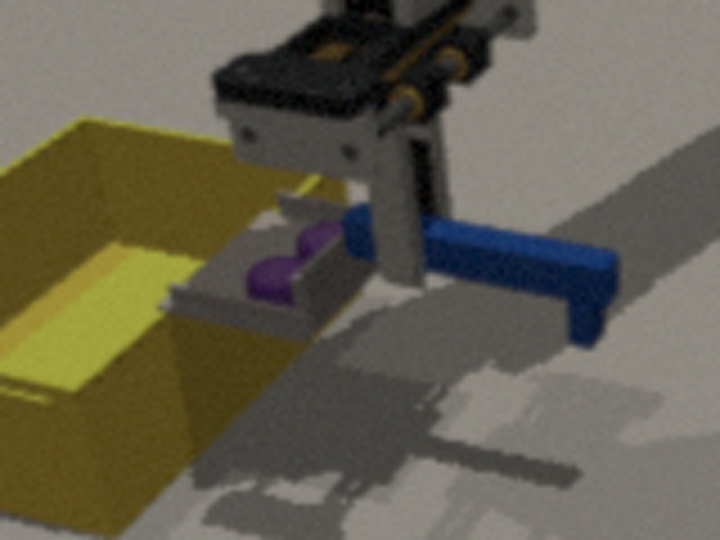

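Contact was felt 1.5 mm past the nominal rim height, at about 2.7 N. The view shows the lip at crop (165,300) resting just over the near rim with both lids on the blade. Now I'll tip about the contact in small steps, servoing the press force.

```bash
cat > tip.py <<'E'
from k import *
import json
p0=np.array([0.48715,-0.11311,0.13053]); grip0=p0-[0,0,.006]
C=np.array([*(p0[:2]+.12*N[:2]),.0885])
json.dump([list(grip0),list(C)],open('tip.json','w'))
fz0=-1.68; dz=0.0
for t in [4,8,10,12,14,16,18,20,22,25,28]:
    ax=np.cross([0,0,1],N)  # scoop y axis
    g=C+Ro.from_rotvec(ax*np.radians(t)).apply(grip0-C)+[0,0,dz]
    p,o=pose(g,YAW,t,1)
    robot.movel(p,rate=.03,frame=o); robot.dwell(.1)
    for k in range(4):
        f=robot.read_wrist_force()[2]-fz0
        if f<2: dz-=.0007
        elif f>5: dz+=.0005
        else: break
        g=C+Ro.from_rotvec(ax*np.radians(t)).apply(grip0-C)+[0,0,dz]; p,o=pose(g,YAW,t,1); robot.movel(p,rate=.02,frame=o); robot.dwell(.05)
    f=robot.read_wrist_force(); 
    snap('scene','tp%d'%t); L=[l for l in lids('tp%d'%t) if l[0][0]>50]
    print(t,'dz',round(dz*1e3,1),'F',np.round(f,2),round(robot.read_clock(),2),[(l[0].tolist(),int(l[1]),l[2].tolist()) for l in L])
    if abs(f[2])>25: break
E
python3 tip.py
```

```text
4 dz -0.7 F [-1.45  0.66  0.38] 15.25 [([162.0, 177.0], 101, [0.515, -0.1833, 0.1082])]
8 dz -1.4 F [-2.    0.77  0.36] 16.14 [([158.0, 179.0], 53, [0.5228, -0.1837, 0.1111])]
10 dz -2.8 F [-0.13  0.63  1.81] 17.19 [([157.0, 179.0], 50, [0.5244, -0.1841, 0.1121])]
12 dz -3.5 F [-0.4   0.36  0.52] 17.94 [([156.0, 178.0], 48, [0.5252, -0.1866, 0.1128])]
14 dz -4.2 F [-1.24  0.52  0.77] 18.69 [([156.0, 178.0], 43, [0.5249, -0.1875, 0.1143])]
16 dz -4.9 F [ 0.18 -0.06  0.33] 19.44 [([154.0, 177.0], 45, [0.5246, -0.1909, 0.115])]
18 dz -6.3 F [-0.45  1.01  1.41] 20.49 [([153.0, 177.0], 55, [0.5243, -0.1949, 0.1147])]
20 dz -7.7 F [-0.2   0.25  1.73] 21.54 [([150.0, 176.0], 73, [0.5217, -0.2023, 0.1126])]
22 dz -9.1 F [-0.15 -0.02  1.16] 22.59 []
25 dz -10.5 F [-1.01 -1.06  0.96] 23.72 []
28 dz -11.2 F [-0.84 -0.54  1.02] 24.54 []
```

```bash
python3 - <<'E'
from k import *
snap('top','t5')
A=[cv2.resize(cv2.imread(f'pics/tp{t}.png')[110:250,60:260],None,fx=2,fy=2,interpolation=cv2.INTER_CUBIC) for t in (14,18,22,28)]
cv2.imwrite('pics/tips.png',np.vstack([np.hstack(A[:2]),np.hstack(A[2:])]))
im=cv2.imread('pics/t5.png')[90:220,250:430]; cv2.imwrite('pics/t5c.png',cv2.resize(im,None,fx=3,fy=3,interpolation=cv2.INTER_CUBIC)); print(lids('t5'))
E
```

```text
[]
```

View pics/tips.png

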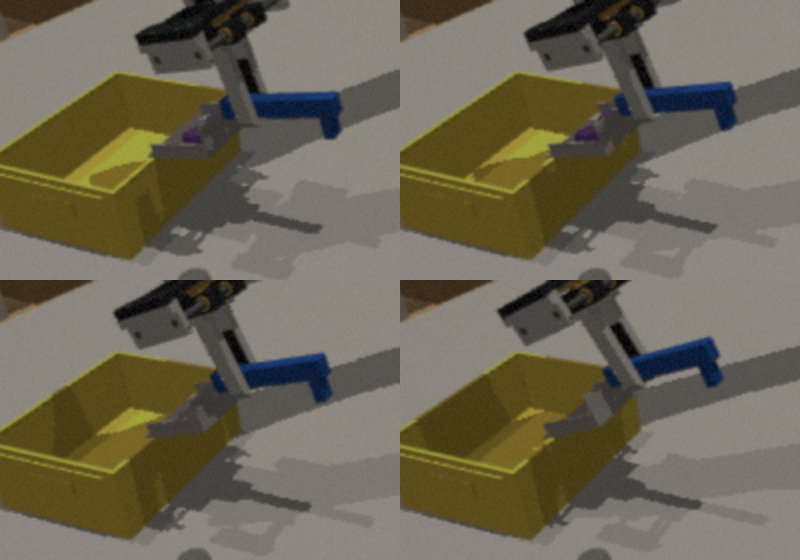

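View pics/t5c.png

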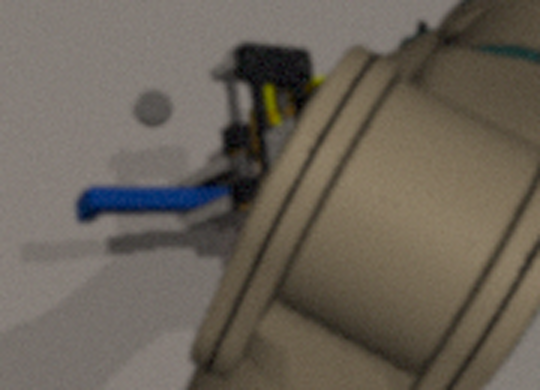

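```bash
python3 - <<'E'
from k import *
z=np.load('pics/t5.npz'); im=z['im'];d=z['d'];ci={k:z[k] for k in ['fx','fy','cx','cy','world_from_camera']}
hsv=cv2.cvtColor(im,cv2.COLOR_RGB2HSV); b=cv2.inRange(hsv,(105,120,40),(130,255,255))>0; b[:, :270]=0; b[:,332:]=0
q=pts(d,ci)[b]; s=(q-[.501,-.2285,0])@N; z_=q[:,2]
c=np.polyfit(s,z_,1); ok=abs(z_-np.polyval(c,s))<.008; c=np.polyfit(s[ok],z_[ok],1); print('handle tilt',np.degrees(np.arctan(-c[0])), s.min(),s.max(),z_[ok].max())
for f in('tp28',):
    z=np.load(f'pics/{f}.npz'); im=z['im'];d=z['d'];ci={k:z[k] for k in ['fx','fy','cx','cy','world_from_camera']}
    hsv=cv2.cvtColor(im,cv2.COLOR_RGB2HSV); b=cv2.inRange(hsv,(105,120,40),(130,255,255))>0; b[:110]=0;b[250:]=0;b[:,:100]=0;b[:,260:]=0
    q=pts(d,ci)[b]; s=(q-[.501,-.2285,0])@N; z_=q[:,2]; print(len(q)); 
    for a in np.arange(s.min(),s.max(),.01):
        k=(s>=a)&(s<a+.01); print(round(a,3),np.round(np.percentile(z_[k],[5,50,95]),3) if k.any() else '')
print(robot.read_ee_pos(),robot.read_tcp_rot(),robot.read_finger_gap()*94)
snap('wrist','w5'); snap('scene','s5')
cv2.imwrite('pics/s5c.png',cv2.resize(cv2.imread('pics/s5.png')[140:240,90:220],None,fx=6,fy=6,interpolation=cv2.INTER_CUBIC))
E
```

```text
handle tilt 24.36894212224344 -0.25826773428122457 -0.0544428308327652 0.21574491887706548
606
-0.486 [0.529 0.529 0.529]
-0.476 
-0.466 
-0.456 
-0.446 
-0.436 
-0.426 
-0.416 
-0.406 
-0.396 
-0.386 
-0.376 
-0.366 
-0.356 
-0.346 
-0.336 
-0.326 
-0.316 
-0.306 
-0.296 
-0.286 
-0.276 
-0.266 
-0.256 
-0.246 
-0.236 
-0.226 
-0.216 
-0.206 
-0.196 [0.172 0.172 0.172]
-0.186 [0.171 0.188 0.213]
-0.176 [0.178 0.199 0.214]
-0.166 [0.19  0.2   0.211]
-0.156 [0.185 0.196 0.206]
-0.146 [0.181 0.192 0.204]
-0.136 [0.177 0.188 0.199]
-0.126 [0.173 0.185 0.194]
-0.116 [0.168 0.181 0.191]
-0.106 [0.165 0.177 0.186]
-0.096 [0.174 0.18  0.182]
-0.086 [0.176 0.178 0.179]
-0.076 [0.15  0.153 0.172]
-0.066 [0.148 0.156 0.164]
-0.056 [0.153 0.161 0.166]
[ 0.49112991 -0.14636252  0.17090854] [-1.51983517e+02 -3.61545906e-03  6.81811490e+00] 17.818166866731385
```

View pics/s5c.png

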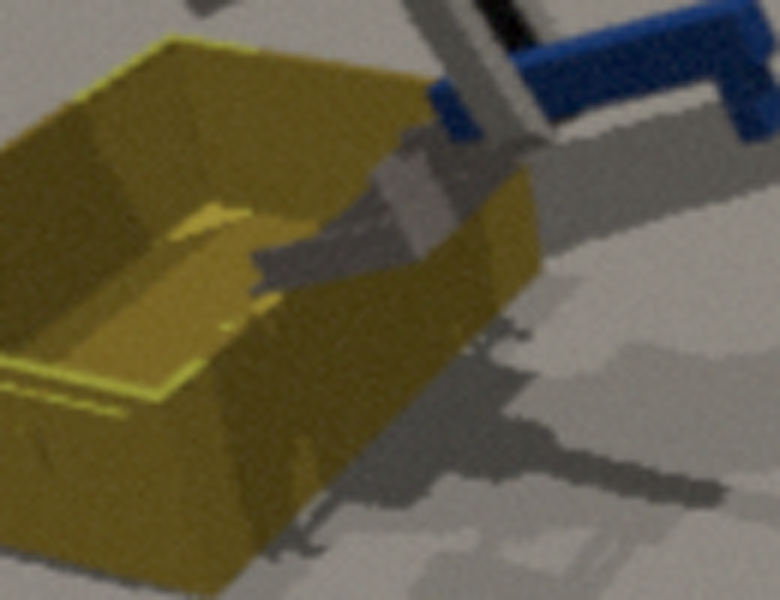

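View pics/w5.png

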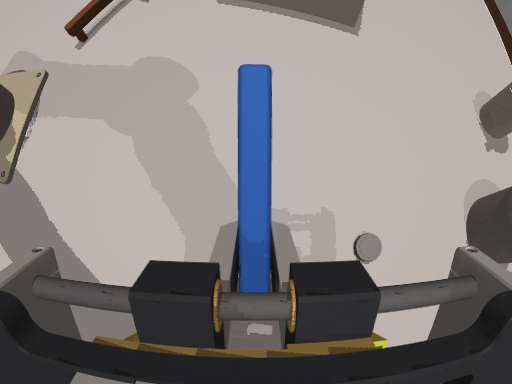

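The scoop really stands at about 23–24° (it turned about 4° in the grip) and is still pressed at 2.7 N. No purple is visible on it. I'll tip further, still pressed, to be certain.

```bash
sed -e 's/dz=0.0$/dz=-.0112/' -e 's/for t in .*/for t in [32,36,40]:/' -e '/json.dump/d' tip.py > tip2.py; grep -n 'dz=-.0112\|for t' tip2.py; python3 tip2.py; python3 - <<'E'
from k import *
snap('top','t6');print(lids('t6'))
cv2.imwrite('pics/s6c.png',np.hstack([cv2.resize(cv2.imread('pics/tp40.png')[110:240,60:220],None,fx=2.5,fy=2.5),cv2.resize(cv2.imread('pics/t6.png')[90:220,270:430],None,fx=2.5,fy=2.5)]))
E
```

```text
5:fz0=-1.68; dz=-.0112
6:for t in [32,36,40]:
32 dz -11.9 F [-0.12 -0.34  0.99] 25.58 []
36 dz -12.6 F [-0.96  0.1   0.76] 26.48 []
40 dz -13.3 F [-0.13 -0.33  1.7 ] 27.37 []
[]
```

View pics/s6c.png

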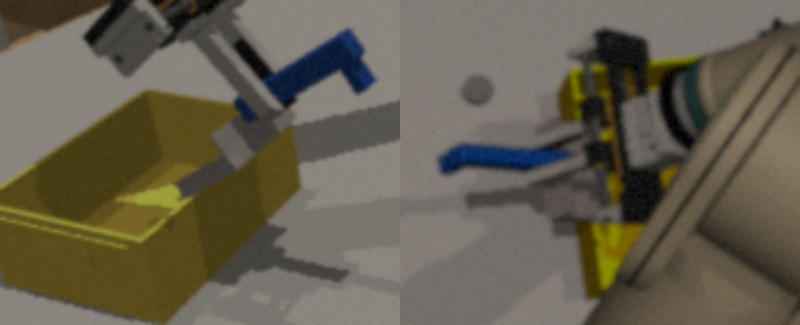

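```bash
python3 - <<'E'
from k import *
p=np.array(robot.read_ee_pos()); 
p1=p+[0,0,.03]-.02*N; robot.movel(p1,rate=.08)
g=np.array([.487,-.04,.15]); q,o=pose(g,YAW,4.5,1); robot.movel(q,rate=.07,frame=o)
print(robot.read_clock(),robot.read_wrist_force(),robot.read_tcp_rot())
snap('top','t7');snap('scene','s7');snap('wrist','w7');print(lids('t7'),lids('s7'))
z=np.load('pics/w7.npz'); d=z['d']; ci={k:z[k] for k in ['fx','fy','cx','cy','world_from_camera']}; T=ci['world_from_camera']
for v in (75,100,130,160,190,220):
    x=(254-ci['cx'])/ci['fx']; y=(v-ci['cy'])/ci['fy']; th=np.hypot(x,y); k=np.tan(th)/th; dd=np.median(d[v-2:v+3,248:262])
    print(v,np.round(T[:3,:3]@np.array([x*k*dd,-y*k*dd,-dd])+T[:3,3],4))
E
```

```text
29.925 [-0.49470097 -0.0672566  -2.17546086] [-1.75506862e+02 -1.65658395e-02  6.73146646e+00]
[(array([362., 158.]), np.int32(84), array([ 0.5259, -0.2955,  0.016 ]), np.float64(0.02)), (array([364., 171.]), np.int32(85), array([ 0.4885, -0.2986,  0.016 ]), np.float64(0.0207))] [(array([ 12., 305.]), np.int32(101), array([ 0.852 , -0.2499,  0.0187]), np.float64(0.0216)), (array([ 33., 319.]), np.int32(72), array([ 0.8553, -0.1916,  0.0194]), np.float64(0.0219))]
75 [0.4758 0.0545 0.1604]
100 [0.4774 0.041  0.1608]
130 [0.4793 0.0253 0.1611]
160 [0.4811 0.0098 0.1613]
190 [ 0.483  -0.0059  0.1617]
220 [ 0.4849 -0.022   0.1623]
```

View pics/t7.png

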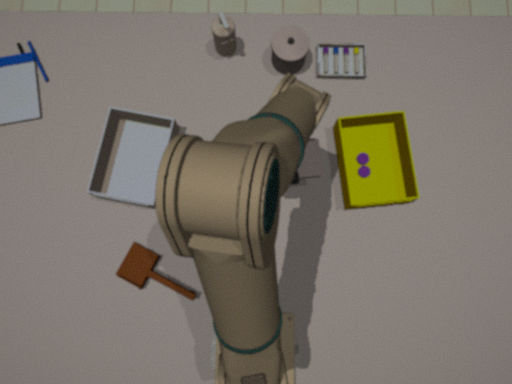

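View pics/s7.png

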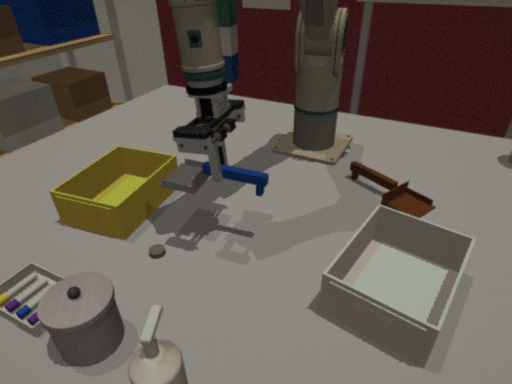

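Both lids lie in the yellow tub, at top (362,158) and (364,171), and the blade is empty. The scoop sits 1.4° lip-up, so I'll correct that and set it down on the clear counter.

```bash
python3 - <<'E'
from k import *
t=5.9
q,o=pose([.49,.02,.055],YAW,t,1); robot.movel(q,rate=.08,frame=o)
robot.dwell(.2); f0=robot.read_wrist_force()
q,o=pose([.49,.02,.031],YAW,t,1); h=robot.movel(q,rate=.012,frame=o,max_force=4)
print(h,robot.read_ee_pos(),f0,robot.read_wrist_force(),robot.read_ft_torque(),robot.read_clock())
snap('wrist','w8');snap('scene','s8')
z=np.load('pics/w8.npz'); d=z['d']; ci={k:z[k] for k in ['fx','fy','cx','cy','world_from_camera']}; T=ci['world_from_camera']
for v in (75,130,190,220):
    x=(254-ci['cx'])/ci['fx']; y=(v-ci['cy'])/ci['fy']; th=np.hypot(x,y); k=np.tan(th)/th; dd=np.median(d[v-2:v+3,248:262])
    print(v,np.round(T[:3,:3]@np.array([x*k*dd,-y*k*dd,-dd])+T[:3,3],4))
E
```

```text
True [0.49010752 0.01935809 0.0419214 ] [ 0.25316556  0.3900611  -2.2227944 ] [0.36994809 0.98127574 4.53695362] [-0.02549664  0.06210348  0.01774216] 33.2667
75 [0.4787 0.115  0.0485]
130 [0.4822 0.0857 0.0485]
190 [0.4859 0.0545 0.0484]
220 [0.4878 0.0384 0.0484]
```

View pics/s8.png

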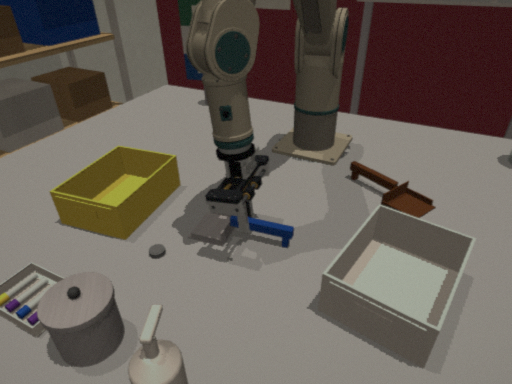

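The scoop is flat: the handle top is at 48.5 mm along its whole length. Releasing.

```bash
python3 - <<'E'
from k import *
robot.grip(1.0)
p=np.array(robot.read_ee_pos()); robot.movel(p+[0,0,.15],rate=.12)
robot.move_to([.42,.25,.3],[180,0,30])
print(robot.read_clock(),robot.read_finger_gap(),robot.read_wrist_force())
snap('top','t9');snap('scene','s9');print(lids('t9'))
z=np.load('pics/t9.npz'); im=z['im'];d=z['d'];ci={k:z[k] for k in ['fx','fy','cx','cy','world_from_camera']}
hsv=cv2.cvtColor(im,cv2.COLOR_RGB2HSV); b=cv2.inRange(hsv,(105,120,40),(130,255,255))>0; b[:,:180]=0; b[:100]=0
q=pts(d,ci)[b]; print(len(q),np.percentile(q[:,2],[5,50,95]))
E
```

```text
37.025 0.9959178421860008 [ 0.5619178  -1.28996445 -0.06343874]
[(array([362., 158.]), np.int32(83), array([ 0.5257, -0.2964,  0.016 ]), np.float64(0.0196)), (array([364., 171.]), np.int32(86), array([ 0.4883, -0.2981,  0.0155]), np.float64(0.0196))]
325 [0.03905922 0.0458928  0.05006874]
```

View pics/t9.png

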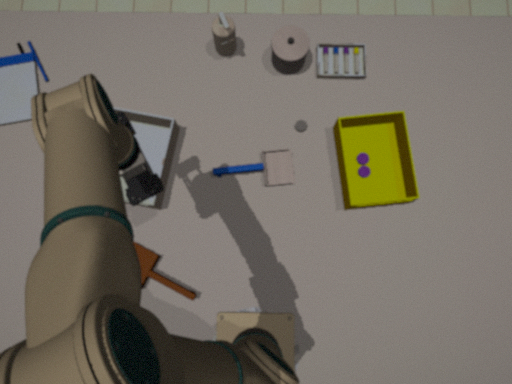

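View pics/s9.png

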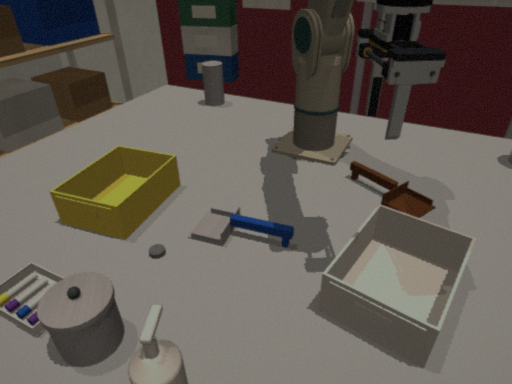

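The scoop lies flat and empty at top (255,168), and both lids are in the yellow tub at (362,158) and (364,171). The look-alikes are untouched and the gripper is clear, so I'm handing in.

```bash
python3 - <<'E'
from rig import robot
robot.dwell(.3); robot.job_done(); print(robot.read_clock())
E
```

```text
the job is handed in; nothing more can be done
the job is handed in; nothing more can be done
```

I gripped the scoop by its blue handle and carried it level to the yellow tub. With both lids still on the blade, I pressed the lip on the rim at about 2.7 N. I then tipped it there until the lids slid in, set the empty scoop flat on the counter and let go. The clock read about 37 s just before I handed in, against the 61 s limit.

**Last checks:** the top view shows both lids on the yellow tub floor. The scoop stands flat and empty, with its handle top at about 48.5 mm. The brown scoop, grey lid and white tub were not touched, and the gripper was open and clear.

**What disagreed:**
- **Grip slip:** the scoop turned about 4–6° in the grip while pressed, which I corrected before setting it down.
- **Press force:** it read about 2–3.5 N over the baseline while tipping. I tried to hold 2 N or more by lowering the scoop in small steps, and a lateral reading of about 2 N at first contact went unexplained.
- **Lids leaving the blade:** I didn't see this directly, because the scoop's side wall and the arm hid them. They went out of view between 20° and 22° of gripper tilt, and I saw them in the tub only after lifting away.

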